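Screw the lid back on the bolt pot

ROBOT

A 6-joint arm with a two-finger parallel gripper is mounted at the origin on the work surface. World frame = base frame: x ahead of the robot, y to its left, z up, the work surface at z = 0. Lengths are in mm, angles in rad, forces in N, time in s.
With the tool pointing down it reaches from about 350 to 775 mm from the base axis. Payload 7.3 kg.
Tool frame: the origin (TCP) lies on the mounting face of the last link; the fingertips stand 178 mm ahead of it and the grasp point (between the pads) lies 159 mm ahead of it; z points along the fingers, y is the line along which they close (so a half turn about z gives the same grasp; the last joint's range is limited). The gripper opens to 92 mm and grips with 3 to 60 N. Pads are 19 mm wide; open, the fingers measure 130 mm over their backs; the gripper's body (75 mm by 190 mm) begins 47 mm behind the grasp point.
Start: joints at [1.152, 0.342, 1.524, -0, 1.275, -0.146], TCP at [141.428, 505.595, 404.741] pointing down, gripper open.
Joint ranges: [-2.53, 2.53], [-0.77, 2.02], [0.04, 2.7], [-1, 4.14], [0.28, 2.66], [-3.11, 3.11]. Speed limits (rad/s): [2.57, 2.57, 3.14, 3.14, 3.14, 3.14].

INTERFACE

Orientations are given as [roll, pitch, yaw] about the fixed x, y, z axes, in that order (R = Rz(yaw) Ry(pitch) Rx(roll)).
In Python, from plant import bot gives the robot as it stands.
- The arm moves only by the shell command python3 shift.py 'ROWS'. ROWS is a JSON object whose key "plan" holds a list of rows, 1 to 5 of them, each of 5 numbers: the finger opening in mm, then dx, dy, dz in mm, then a turn about the tool's z in rad; each row is the pose to reach, as a shift and turn from the pose commanded when the command began, along the tool's axes at that moment; what a row does not reach only later rows make up. A row lasts 1/8 s, in which the tool goes at most 62.5 mm and 0.188 rad, less where a joint would pass 70% of its speed; a pose out of reach is approached as far as the arm can. The fingers move at their own pace and stop on an object; the grip force is fixed at half the most. Time passes only in rows, so rows that do not move let the fingers close. It prints the time, the measured TCP pose, the force, the opening and the grip force at its end. Input that does not fit is refused with a message, and nothing moves.
- bot.get_obs(): the state, without advancing time (a new reading comes with each control period).
- bot.capture(name): name is "side" or "top"; returns a dict with "color" (400x640x3 uint8, red, green, blue), "K" (3x3 intrinsics, pixels), "R" (3x3) and "t" (3): a world point X has camera coordinates R X + t. Camera axes: x right, y down, z forward; pixel columns grow to the right and rows downward; lengths in mm; the calibration is good to about 2 mm. A picture is of the moment at which its call begins. There is no depth.
- bot.close_job(): hands the job in; it is judged then, once.
The state is a dict: "time": time; "joint_positions": joint angles; "dq": joint speeds; "tau": joint torques, N m; "tool_pos": TCP position; "tcp_rot": TCP orientation; "contact_force": force on the tool from outside, world axes, zero at the start; "moment": the same for the moment, N m; "grip_width": finger opening in mm; "finger_force": force on a finger pad.
Only numpy, scipy, OpenCV 4.12 (cv2) and the standard library are available. Lean on these libraries where they do the work, as an engineer would, in place of code of your own. Each camera call takes 0.05 s, during which the arm holds its last target. There are 200 camera calls.

TASK

Take the orange lid off the sloping rack and set it down level on the neck of the blue bolt pot; turn it back (anticlockwise seen from above) until it drops into the thread start, then screw it clockwise until it is tight against its stop, and let go. Do not force the lid, and leave the other things on the bench where they are.

Things in the scene. Friction and masses are not known exactly. Their poses are not given: they have to be found in the camera images.
- lid: Loose orange screw lid, 85 mm across, skirt 27.5 mm high, open below, about 0.12 kg. Origin: centre of the skirt's lower edge; z out of its top along its axis, y along the upright grip bar on top, x across the bar. At the skirt's lower edge three round lugs 5 mm thick, 120 degrees apart, stand inwards and leave a bore of radius 33.5 mm. At the start it lies on the rack, tilted 28 degrees.
- lid_bar (a point): Grip point inside the lid's grip bar, on the lid's axis, 48.5 mm from lid along its z; axes as lid. The bar is 60 mm long (y), 18 mm thick (x) and stands 25 mm above the lid's flat top; this point is 21 mm above that flat top.
- neck (a point): Point on the vertical axis of the fixed blue pot (92 mm across), 110 mm above the bench, level with the flat tops of its three threads (120 degrees apart, outer radius 37.5 mm). The neck, radius 32 mm, tapers to 28.5 mm at the rim 5 mm above this point. lid is here (or up to 3 mm higher, if on the threads' raised end stops) when it rests on the threads.
- thread_in (a point): Point on the pot's axis 11 mm below neck: lid is here once dropped into the thread starts, openings 30 degrees wide at an angle this frame does not tell. On the thread tops the lid turns anticlockwise at most about 105 degrees before it drops by its own weight, if not held up; a stop then blocks more anticlockwise turning. Raised stops also block clockwise turning on the tops.
- tight (a point): Point on the pot's axis 17.5 mm below neck: lid is here when tight at its stop. From the drop the lid turns clockwise (seen from above) 80 to 105 degrees to the stop, guided down 6.5 mm evenly over the last 80 degrees, with 1 to 2 mm of up and down play. It turns easily (under 0.2 N m), 0.5 to 1 N m against the stop is tight, and it stays where it is left.
- rack: Fixed wooden rack, 124 mm wide. Its board, 124 mm long, slopes at 28 degrees, with the low edge and a 10 mm lip on the -x side of its frame (towards the robot). Origin on the bench under the middle of the board, whose surface is 80 mm high there; z up.
- tape: Bystander: yellow ring-shaped roll of tape, 56 mm across, 20 mm high, origin at the centre of its underside.
- wrench: Bystander: steel wrench 160 mm long lying along its x.
- screwdriver: Bystander: screwdriver lying along its x, about 200 mm long.
- spray: Bystander: red spray can with a pale band, 60 mm across, 180 mm high, origin at the centre of its underside.
- oil: Bystander: yellow oil bottle, 70 mm across, 200 mm high, origin at the centre of its underside.
- jar: Bystander: closed glass jar, 64 mm across, 85 mm high, origin at the centre of its underside.

How it is judged (in metres and radians):
On the way, in this order (a step that is already met when the one before it is completed fails the run):
1. the lid is held level above the pot's neck (z of lid in the frame of neck between 0.004 and 0.12 m and horizontal distance between lid and neck below 0.02 m and angle between lid's own z axis and vertical below 0.15 rad), for 0.1 s.
2. the lid has dropped level into the thread starts, not yet tightened (z of lid in the frame of neck between -0.0155 and -0.008 m and horizontal distance between lid and neck below 0.004 m and angle between lid's own z axis and vertical below 0.07 rad), for 0.1 s.
At the end, for the whole second after the job is handed in: The lid is screwed down on the pot: its lower edge at least 16 mm below the thread tops (about 17.5 mm at the stop), its axis within 4 mm of the neck's, level within 0.06 rad, at rest (z of lid in the frame of neck below -0.016 m and horizontal distance between lid and neck below 0.004 m and angle between lid's own z axis and vertical below 0.06 rad and linear speed of lid below 0.02 m/s and angular speed of lid below 0.1 rad/s); the robot touches nothing.
It fails at once if the lid is forced: pressed against the pot with more than 110 N (contact force between lid and pot above 110 N).
It fails at once if the lid is let fall from more than 15 mm above the threads (horizontal distance between lid and neck below 0.05 m and z of lid in the frame of neck above 0.015 m and contact force between the fingers and lid below 0.01 N).
It fails at once if a bystander is moved by more than 25 mm (distance of any of tape, wrench, screwdriver, spray, oil, jar from where it was at the start of the episode above 0.025 m).
It also fails if it takes over 72 s, if anything falls off the work surface, if the arm or the gripper's body presses on something with over 40 N, if the wrist force passes 120 N, or if a joint passes its speed limit or range.

## Working session

There is one attempt and no reset: what is moved stays moved. The work goes in short steps, Python scripts to look and compute and a shell command to move; the robot and the scene stay as the last step left them, time stands still between calls to the robot, and variables do not carry over. Pictures are saved under pics/ and viewed, at most 10 in all, crops included, and the job is handed in when it is done.

```bash
ls; mkdir -p pics
python3 - <<'E'
from plant import bot
import cv2,numpy as np
o=bot.get_obs();print({k:np.round(v,3) for k,v in o.items()})
for n in("side","top"):
    c=bot.capture(n);cv2.imwrite(f"pics/{n}0.png",c["color"][:,:,::-1]);print(n,c["K"].tolist(),np.round(c["R"],4).tolist(),np.round(c["t"],1).tolist())
E
```

```text
pics
plant.py
shift.py
{'time': np.float64(0.0), 'joint_positions': array([ 1.152,  0.343,  1.525, -0.   ,  1.275, -0.146]), 'dq': array([-0.002, -0.   , -0.001, -0.   ,  0.   ,  0.   ]), 'tau': array([-1.0000e-03, -4.3124e+01, -2.4422e+01,  7.2000e-02,  5.6000e-02,
       -0.0000e+00]), 'tool_pos': array([141.376, 505.467, 404.041]), 'tcp_rot': array([-3.14 , -0.   ,  2.869]), 'contact_force': array([-0.318, -0.333,  0.034]), 'moment': array([-0.014, -0.049,  0.005]), 'finger_force': np.float64(0.0), 'grip_width': np.float64(91.501)}
side [[410.85036312789225, 0.0, 326.83642831606215], [0.0, 410.85036312789225, 198.01318193878012], [0.0, 0.0, 1.0]] [[0.8943, -0.4473, 0.0143], [-0.292, -0.6076, -0.7386], [0.3391, 0.6563, -0.674]] [-438.3, 234.8, 912.4]
top [[394.2845020897857, 0.0, 318.0887016056312], [0.0, 394.2845020897857, 193.44692105367687], [0.0, 0.0, 1.0]] [[-0.0045, -1.0, 0.0032], [-0.9868, 0.0039, -0.162], [0.162, -0.0039, -0.9868]] [14.8, 531.5, 927.8]
```

View pics/side0.png

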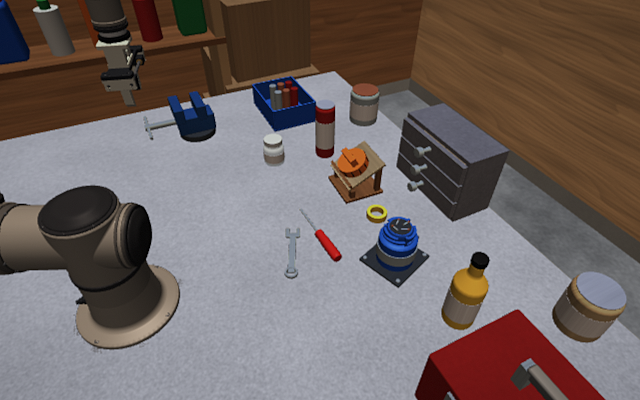

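View pics/top0.png

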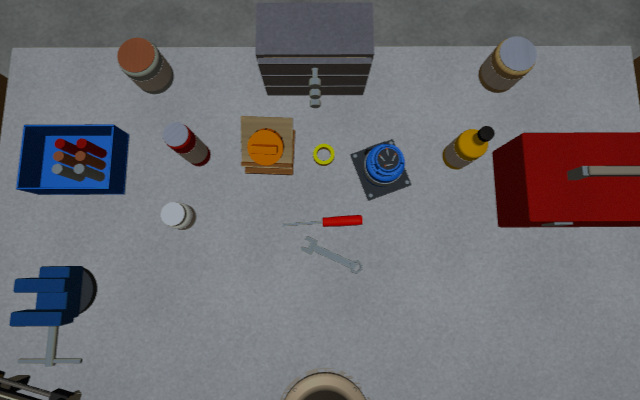

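The side view shows the orange lid on its rack at (351,162) and the blue pot at (398,240). In the top view they are at (266,147) and (385,160). The bar runs roughly along the image row, which is world y. I'll zoom in on both.

Run:
```python
import cv2,numpy as np
s=cv2.imread("pics/side0.png");t=cv2.imread("pics/top0.png")
c=lambda im,x,y:cv2.resize(im[y:y+60,x:x+80],(400,300),interpolation=cv2.INTER_CUBIC)
a=np.vstack([np.hstack([c(s,315,135),c(s,358,205)]),np.hstack([c(t,226,110),c(t,345,130)])])
cv2.imwrite("pics/crop.png",a)
```

```text
(no output)
```

View pics/crop.png

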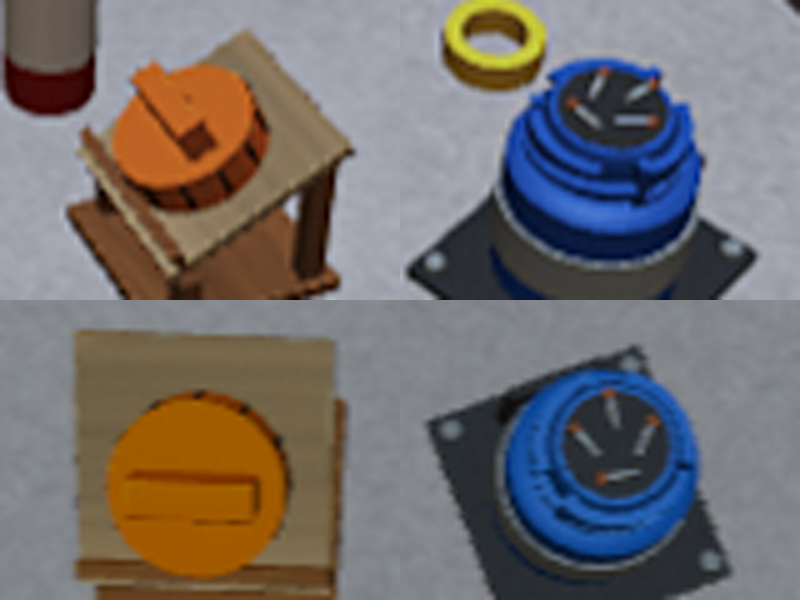

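```bash
cat > h.py <<'E'
import cv2,numpy as np
from scipy.optimize import minimize,least_squares
def proj(c,X):
    p=(c["R"]@np.asarray(X,float).T+np.asarray(c["t"]).reshape(3,1)); p=c["K"]@p; return (p[:2]/p[2]).T
def tri(cs,px):
    f=lambda X:np.concatenate([proj(c,[X])[0]-p for c,p in zip(cs,px)])
    r=least_squares(f,[600,0,100]);return r.x,r.fun
def orange(im):
    h=cv2.cvtColor(im,cv2.COLOR_RGB2HSV); return cv2.inRange(h,(4,185,40),(20,255,255))
S=4
def rend(c,parts,box):
    m=np.zeros((box[3]*S,box[2]*S),np.uint8)
    for P in parts:
        q=(proj(c,P)+0.5-box[:2])*S-0.5
        cv2.fillConvexPoly(m,cv2.convexHull(np.round(q).astype(np.int32)),255)
    return m
a=np.linspace(0,2*np.pi,60)
def lidparts(p,R):
    cyl=np.vstack([np.c_[42.5*np.cos(a),42.5*np.sin(a),0*a+z] for z in (0,27.5)])
    bar=np.array([[x,y,z] for x in(-9,9) for y in(-30,30) for z in(27.5,52.5)])
    return [cyl@R.T+p,bar@R.T+p]
E
python3 - <<'E'
from h import *
from plant import bot
from scipy.spatial.transform import Rotation as Ro
cs=[bot.capture(n) for n in("side","top")]
boxes=[(310,130,80,80),(226,110,80,80)]
ms=[]
for c,b in zip(cs,boxes):
    m=orange(c["color"])[b[1]:b[1]+b[3],b[0]:b[0]+b[2]]
    m=cv2.morphologyEx(m,cv2.MORPH_CLOSE,np.ones((3,3)))
    n,l,st,_=cv2.connectedComponentsWithStats(m); m=np.uint8(l==1+np.argmax(st[1:,4]))*255
    ms.append(cv2.threshold(cv2.resize(m,None,fx=S,fy=S,interpolation=cv2.INTER_CUBIC),127,255,0)[1])
# RGB-based inner edges not used; silhouette only
def cost(v):
    R=(Ro.from_euler("z",v[3])*Ro.from_euler("y",-np.radians(28))*Ro.from_euler("z",v[4])).as_matrix()
    return sum(1-(r&m>0).sum()/(r|m>0).sum() for c,b,m in zip(cs,boxes,ms) for r in[rend(c,lidparts(v[:3],R),b)])
x0,_=tri(cs,[(351,162),(266,147)]);print("tri",x0)
best=min((minimize(cost,[x0[0],x0[1],x0[2]-20,y,s],method="Nelder-Mead",options=dict(initial_simplex=np.array([[x0[0],x0[1],x0[2]-20,y,s]]+[[x0[0]+d[0],x0[1]+d[1],x0[2]-20+d[2],y+d[3],s+d[4]] for d in np.diag([10,10,10,.15,.15])]),maxiter=500)) for y in(-.1,.1) for s in(-.1,.1)),key=lambda r:r.fun)
print(best.fun,best.x)
v=best.x;R=(Ro.from_euler("z",v[3])*Ro.from_euler("y",-np.radians(28))*Ro.from_euler("z",v[4])).as_matrix()
print("bar pt",v[:3]+R@[0,0,48.5],"bar dir",R[:,1],"z",R[:,2])
out=[]
for c,b,m in zip(cs,boxes,ms):
    im=cv2.resize(c["color"][b[1]:b[1]+b[3],b[0]:b[0]+b[2]],None,fx=S,fy=S,interpolation=cv2.INTER_CUBIC)[:,:,::-1].copy()
    for P in lidparts(v[:3],R):
        q=(proj(c,P)+.5-b[:2])*S; cv2.polylines(im,[cv2.convexHull(q.astype(np.int32))],1,(255,0,0),1)
    out.append(im)
# pot: dark disc hull
for c,b,ctr in zip(cs,[(358,205,80,60),(345,130,80,60)],[(400,226),(388,159)]):
    im=c["color"][b[1]:b[1]+b[3],b[0]:b[0]+b[2]].astype(int)
    nb=np.uint8((im[:,:,2]-im[:,:,0]<45))*255
    n,l,st,ce=cv2.connectedComponentsWithStats(nb,connectivity=4)
    k=l[ctr[1]-b[1],ctr[0]-b[0]];h=cv2.convexHull(cv2.findContours(np.uint8(l==k),0,1)[0][0])
    print("disc",st[k],cv2.fitEllipse(h)[0]+np.array(b[:2]),cv2.fitEllipse(h)[1])
    e=cv2.resize(c["color"][b[1]:b[1]+b[3],b[0]:b[0]+b[2]],None,fx=S,fy=S,interpolation=cv2.INTER_CUBIC)[:,:,::-1].copy()
    cv2.polylines(e,[(h*S+2).astype(np.int32)],1,(0,255,255),1); out.append(cv2.copyMakeBorder(e,0,80,0,0,cv2.BORDER_CONSTANT))
cv2.imwrite("pics/fit.png",np.vstack([np.hstack(out[:2]),np.hstack(out[2:])[:240]]))
E
```

```text
tri [635.07524911 136.87352891  91.8386347 ]
0.1452848776096758 [ 6.44501822e+02  1.37227864e+02  7.51312796e+01 -1.88838748e-01
  1.38114334e-01]
bar pt [622.13722523 141.5020938  117.95423789] bar dir [ 0.06653145  0.99568866 -0.0646348 ] z [-0.46112571  0.08812846  0.88294759]Traceback (most recent call last):
  File "<stdin>", line 33, in <module>
cv2.error: OpenCV(4.12.0) /io/opencv/modules/imgproc/src/shapedescr.cpp:361: error: (-201:Incorrect size of input array) There should be at least 5 points to fit the ellipse in function 'fitEllipseNoDirect'
```

```bash
cat > fit.py <<'E'
from h import *
from plant import bot
from scipy.spatial.transform import Rotation as Ro
cs=[bot.capture(n) for n in("side","top")]
boxes=[(310,130,80,80),(226,110,80,80)]
ms=[]
for c,b in zip(cs,boxes):
    I=c["color"].astype(int); m=np.uint8((I[:,:,0]-I[:,:,2]>55)&(I[:,:,2]<0.33*I[:,:,0]))*255
    m=m[b[1]:b[1]+b[3],b[0]:b[0]+b[2]]
    n,l,st,_=cv2.connectedComponentsWithStats(m); m=np.uint8(l==1+np.argmax(st[1:,4]))*255
    m=cv2.morphologyEx(m,cv2.MORPH_CLOSE,cv2.getStructuringElement(2,(5,5)))
    ms.append(cv2.threshold(cv2.resize(m,None,fx=S,fy=S,interpolation=cv2.INTER_CUBIC),127,255,0)[1])
Rm=lambda v:(Ro.from_euler("z",v[3])*Ro.from_euler("y",-np.radians(28))*Ro.from_euler("z",v[4])).as_matrix()
def cost(v):
    return sum(1-(r&m>0).sum()/(r|m>0).sum() for c,b,m in zip(cs,boxes,ms) for r in[rend(c,lidparts(v[:3],Rm(v)),b)])+.3*(v[3]+.03)**2
x0=[640,137,78,-.03,.02]
v=minimize(cost,x0,method="Nelder-Mead",options=dict(initial_simplex=np.array([x0]+[np.add(x0,d) for d in np.diag([8,8,8,.1,.1])]),maxiter=600))
print(v.fun,v.x);v=v.x;R=Rm(v)
print("bar pt",v[:3]+R@[0,0,48.5],"bar dir",R[:,1],"z",R[:,2])
out=[]
for c,b,m in zip(cs,boxes,ms):
    im=cv2.resize(c["color"][b[1]:b[1]+b[3],b[0]:b[0]+b[2]],None,fx=S,fy=S,interpolation=cv2.INTER_CUBIC)[:,:,::-1].copy()
    for P in lidparts(v[:3],R):
        q=(proj(c,P)+.5-b[:2])*S; cv2.polylines(im,[cv2.convexHull(q.astype(np.int32))],1,(255,0,0),1)
    cv2.drawContours(im,cv2.findContours(m,0,1)[0],-1,(0,255,0),1)
    out.append(im)
ce=[]
for c,b,ctr in zip(cs,[(358,195,80,80),(345,120,80,80)],[(400,226),(388,159)]):
    im=c["color"].astype(int)
    yy,xx=np.mgrid[:400,:640]
    nb=np.uint8((im[:,:,2]-im[:,:,0]<40)&(np.hypot(xx-ctr[0],yy-ctr[1])<14))
    nb=cv2.morphologyEx(nb,cv2.MORPH_OPEN,np.ones((3,3),np.uint8))
    h=cv2.convexHull(cv2.findNonZero(nb)); e=cv2.fitEllipse(h);ce.append(e[0]);print("disc",e)
    o=cv2.resize(c["color"][b[1]:b[1]+b[3],b[0]:b[0]+b[2]],None,fx=S,fy=S,interpolation=cv2.INTER_CUBIC)[:,:,::-1].copy()
    cv2.polylines(o,[((h-b[:2])*S+2).astype(np.int32)],1,(0,255,255),1); out.append(o)
X,r=tri(cs,ce);print("neck disc",X,r)
for c,b,o in zip(cs,[(358,195,80,80),(345,120,80,80)],out[2:]):
    for z,rr in((110,37.5),(115,28.5),(0,46)):
        q=(proj(c,np.c_[X[0]+rr*np.cos(a),X[1]+rr*np.sin(a),0*a+z])+.5-b[:2])*S;cv2.polylines(o,[q.astype(np.int32)],1,(0,0,255),1)
cv2.imwrite("pics/fit.png",cv2.resize(np.vstack([np.hstack(out[:2]),np.hstack(out[2:])]),(600,600)))
E
python3 fit.py
```

```text
0.18989976576281367 [ 6.44107332e+02  1.37939319e+02  7.67073118e+01 -5.66637182e-02
  5.19510501e-02]
bar pt [621.37450547 139.22882555 119.53027003] bar dir [ 0.01078116  0.99964466 -0.02437857] z [-0.46871808  0.02658777  0.88294759]
disc ((400.90399169921875, 223.00685119628906), (21.96096420288086, 23.265718460083008), 104.7220458984375)
disc ((387.59161376953125, 158.40261840820312), (20.015560150146484, 20.7071533203125), 158.3594207763672)
neck disc [ 600.95083597 -147.47692453  123.89599933] [-0.82790437  0.20906792  0.33106817 -0.7933813 ]
```

View pics/fit.png

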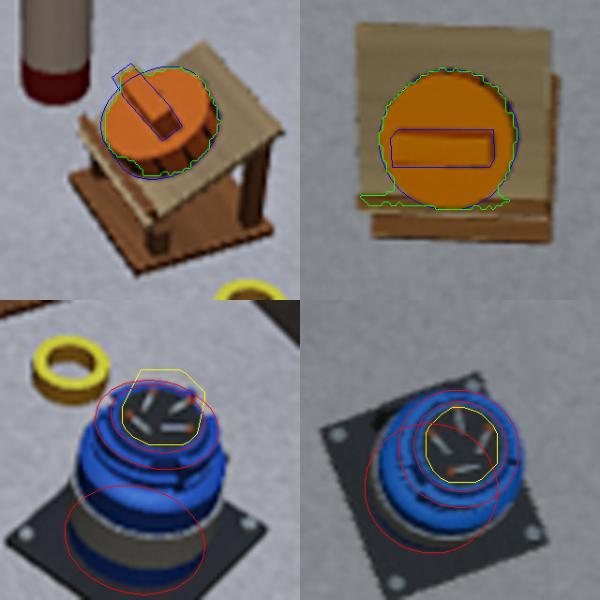

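Run:
```python
from h import *
from plant import bot
cs=[bot.capture(n) for n in("side","top")]
X,r=tri(cs,[(399.7,225.7),(387.6,158.4)]);print("neck disc",X,r)
B,r=tri(cs,[(348.3,154.5),(264,149.5)]);print("bar top",B,r,B-4*np.array([-.469,.02,.883]))
b0=(358,195,80,80),(345,120,80,80);b1=(310,130,80,80),(226,110,80,80);out=[]
from fit import Ro
p=B-52.5*np.array([-.469,.014,.883]);R=(Ro.from_euler("z",-.03)*Ro.from_euler("y",-np.radians(28))*Ro.from_euler("z",.02)).as_matrix();print("lid",p)
for k,bb in((0,b1),(1,b0)):
  for c,b in zip(cs,bb):
    o=cv2.resize(c["color"][b[1]:b[1]+b[3],b[0]:b[0]+b[2]],None,fx=5,fy=5,interpolation=cv2.INTER_CUBIC)[:,:,::-1].copy()
    Ps=[np.c_[X[0]+rr*np.cos(a),X[1]+rr*np.sin(a),0*a+z] for z,rr in((110,37.5),(115,28.5),(0,46))] if k else [P for P in lidparts(p,R)]+[lidparts(p,R)[1][1::2][[0,1,3,2]],]
    for P in Ps:
        q=(proj(c,P)+.5-b[:2])*5; q=q.astype(np.int32);cv2.polylines(o,[q if k or len(P)==4 else cv2.convexHull(q)],1,(255,255,255),1)
    out.append(o[50:350])
cv2.imwrite("pics/fit2.png",np.vstack([np.hstack(out[:2]),np.hstack(out[2:])]))
```

```text
neck disc [ 600.91140884 -148.03086566  116.31539081] [ 0.05293466 -0.01329695 -0.02120068  0.0508873 ]
bar top [622.20404003 136.91257392 121.37295649] [-0.18074361  0.03587337  0.0560826  -0.14375135] [624.08004003 136.83257392 117.84095649]
0.1912472349734395 [ 6.44202982e+02  1.37635776e+02  7.68633694e+01 -8.00844567e-02
  5.99484694e-02]
bar pt [621.50658782 139.45729973 119.68632764] bar dir [ 0.02712506  0.99923625 -0.02812725] z [-0.46796688  0.0375572   0.88294759]
disc ((400.90399169921875, 223.00685119628906), (21.96096420288086, 23.265718460083008), 104.7220458984375)
disc ((387.59161376953125, 158.40261840820312), (20.015560150146484, 20.7071533203125), 158.3594207763672)
neck disc [ 600.95083597 -147.47692453  123.89599933] [-0.82790437  0.20906792  0.33106817 -0.7933813 ]
lid [646.82654003 136.17757392  75.01545649]
```

View pics/fit2.png

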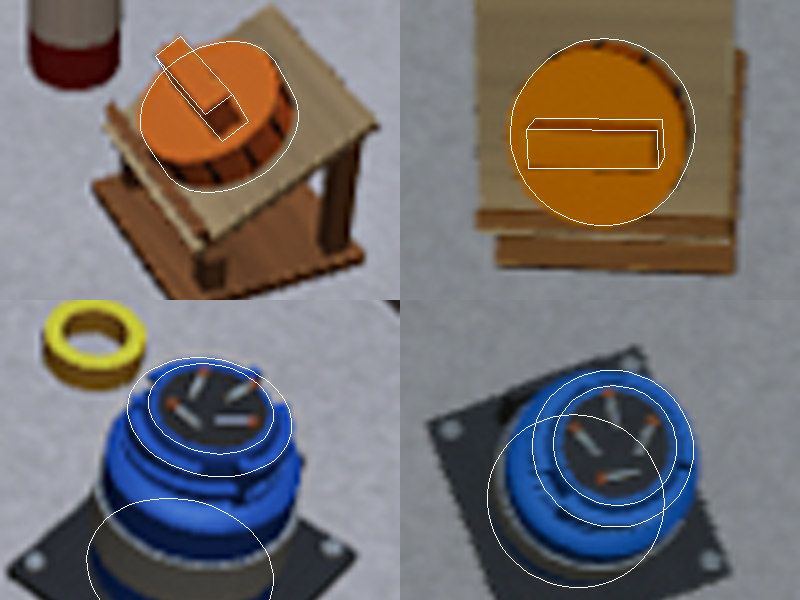

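The overlays match. The bar grip point is at about (622.5,138,117), running along y, and the neck axis is at about (601,-148) with its rim at z≈116. I'll start moving, using a helper that converts world targets to tool deltas.

```bash
cat > go.py <<'E'
import sys,numpy as np
from plant import bot
from scipy.spatial.transform import Rotation as Ro
o=bot.get_obs();R=Ro.from_euler("xyz",o["tcp_rot"]).as_matrix();p=o["tool_pos"]
print("t",round(float(o["time"]),2),"p",np.round(p,1),"rpy",np.round(o["tcp_rot"],3),"F",np.round(o["contact_force"],1),"M",np.round(o["moment"],2),"w",round(float(o["grip_width"]),1),"g",round(float(o["finger_force"]),1),"q",np.round(o["joint_positions"],2))
if len(sys.argv)>4:
    T=np.array([float(v) for v in sys.argv[1:4]]);y=float(sys.argv[4])
    print("d",np.round(R.T@(T-p),1),"turn",round(float((o["tcp_rot"][2]-y+np.pi)%(2*np.pi)-np.pi),3))
E
python3 shift.py '{"plan": [[92, -280, -112, 0, 0.18], [92, -280, -112, 0, 0.36], [92, -280, -112, 0, 0.54], [92, -280, -112, 0, 0.72], [92, -280, -112, 0, 0.9]]}'; python3 go.py 620 138 404 0
python3 - <<'E'
from h import *
from plant import bot
cs=[bot.capture(n) for n in("side","top")]
def ray(c,p,z):
    f=least_squares(lambda q:proj(c,[[q[0],q[1],z]])[0]-p,[600,0]);return np.round(f.x)
print("spray top",ray(cs[1],(177,132),180),"oil top",ray(cs[1],(486,134),200),"bench",ray(cs[1],(245,250),0),"jar",ray(cs[1],(175,212),85))
E
```

```text
time: 1.12
tool_pos: [382.5, 320.7, 404.9]
tcp_rot: [3.141, -0.0, 1.962]
contact_force: [-0.1, 0.9, -0.0]
grip_width: 91.6
finger_force: 0.0
t 1.12 p [382.5 320.7 404.9] rpy [ 3.141 -0.     1.962] F [-0.1  0.9 -0. ] M [-0.07  0.03 -0.01] w 91.6 g 0.0 q [ 0.54  0.29  1.59 -0.    1.25  0.15]
d [-259.4  149.9    1. ] turn 1.962
spray top [645. 318.] oil top [ 632. -343.] bench [395. 197.] jar [482. 347.]
```

```bash
python3 shift.py '{"plan": [[92, -52, 30, 0, 0.18], [92, -104, 60, 0, 0.36], [92, -156, 90, 0, 0.54], [92, -208, 120, 0, 0.72], [92, -259, 150, 0, 0.9]]}' >/dev/null; python3 go.py 620 138 330 0
```

```text
t 1.85 p [620.6 141.3 404.8] rpy [-3.141e+00 -1.000e-03  1.065e+00] F [-0.4  0.8 -0.7] M [-0.11  0.12  0.02] w 91.8 g 0.0 q [0.1  0.55 1.19 0.   1.4  0.61]
d [-3.2  1.2 74.8] turn 1.065
```

```bash
python3 shift.py '{"plan": [[92, -3, 1, 15, 0.18], [92, -3, 1, 30, 0.36], [92, -3, 1, 45, 0.54], [92, -3, 1, 60, 0.72], [92, -3, 1, 75, 0.9]]}' >/dev/null;python3 shift.py '{"plan": [[92, 0, 0, 0, 0.165], [92, 0, 0, 0, 0.165], [92, 0, 0, 0, 0.165]]}' >/dev/null; python3 go.py 620 138 278 0
python3 - <<'E'
from h import *
from plant import bot
cs=[bot.capture(n) for n in("side","top")]
c=lambda im,x,y,w=100,h=75:cv2.resize(im[y:y+h,x:x+w,::-1],(400,300),interpolation=cv2.INTER_CUBIC)
cv2.imwrite("pics/pre.png",np.hstack([c(cs[0]["color"],300,105),c(cs[1]["color"],216,100)]))
E
```

```text
t 2.85 p [618.9 139.2 330. ] rpy [-3.141 -0.     0.008] F [-0.6 -0.1 -0.6] M [-0.1   0.19  0.05] w 91.7 g 0.0 q [0.1  0.6  1.31 0.   1.23 1.66]
d [ 1.1  1.2 52. ] turn 0.008
```

View pics/pre.png

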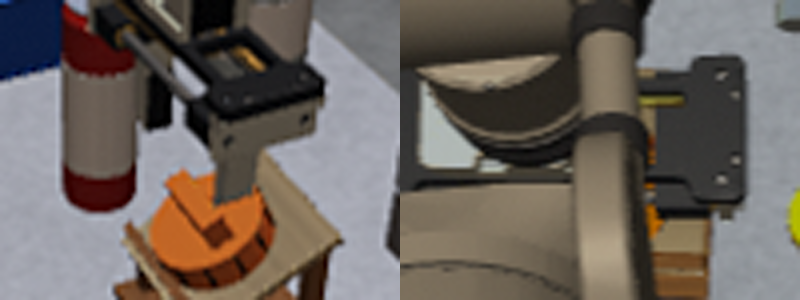

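The gripper is open above the bar, and its near finger (side crop, about (235,180)) is in line with the bar's end. Descending and closing.

```bash
python3 shift.py '{"plan": [[92, 2, 1, 20, 0.0], [92, 2, 1, 40, 0], [92, 2, 1, 48, 0], [92, 2, 1, 52, 0], [92, 2, 1, 52, 0]]}' >/dev/null;python3 go.py; python3 shift.py '{"plan": [[40, 0, 0, 0, 0], [40, 0, 0, 0, 0], [40, 0, 0, 0, 0], [40, 0, 0, 0, 0], [40, 0, 0, 0, 0]]}' >/dev/null; python3 go.py
```

```text
t 3.58 p [621.1 137.6 278.1] rpy [-3.141e+00 -1.000e-03  4.000e-03] F [-0.2 -0.4 -1.3] M [-0.01  0.14  0.02] w 91.8 g 0.0 q [0.1  0.66 1.36 0.   1.12 1.66]
t 4.2 p [620.6 138.5 278.8] rpy [-3.14  -0.     0.004] F [-3.5  4.   5.1] M [ 0.45  0.68 -0.13] w 60.2 g 33.9 q [0.1  0.66 1.36 0.   1.13 1.66]
```

```bash
python3 shift.py '{"plan": [[40, 0, 0, -10, 0], [40, 0, 0, -25, 0], [40, 0, 0, -50, 0], [40, 0, 0, -75, 0], [40, 0, 0, -75, 0]]}' >/dev/null; python3 go.py 460 190 300 0
python3 - <<'E'
from h import *
from plant import bot
cs=[bot.capture("side")]
c=lambda im,x,y,w=120,h=90:cv2.resize(im[y:y+h,x:x+w,::-1],(400,300),interpolation=cv2.INTER_CUBIC)
cv2.imwrite("pics/lift.png",c(cs[0]["color"],290,70))
E
```

```text
t 4.83 p [621.4 137.5 355.6] rpy [-3.141 -0.006  0.004] F [-0.3 -1.1 -2.1] M [-0.07  0.15  0.06] w 60.0 g 33.6 q [0.1  0.58 1.27 0.   1.29 1.66]
d [-161.6  -53.1   54.7] turn 0.004
```

View pics/lift.png

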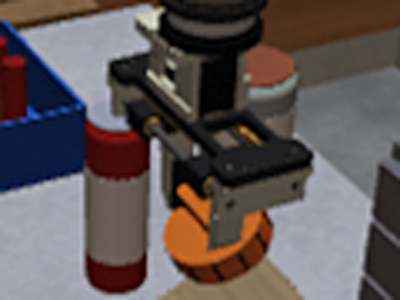

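Still tilted at 28° and held firmly. I'll level it by pressing it gently on free bench at (460,190).

```bash
python3 shift.py '{"plan": [[40, -35, -11, 0, 0], [40, -80, -26, 0, 0], [40, -125, -41, 0, 0], [40, -161, -53, 30, 0], [40, -161, -53, 70, 0]]}' >/dev/null; python3 shift.py '{"plan": [[40, 0, 0, 25, 0], [40, 0, 0, 45, 0], [40, 0, 0, 57, 0], [40, 0, 0, 57, 0]]}' >/dev/null; python3 go.py 460 190 210 0
```

```text
t 6.0 p [459.5 189.8 224.7] rpy [3.141e+00 2.000e-03 4.000e-03] F [-0.7  0.4 -1.6] M [-0.05  0.15 -0.05] w 59.8 g 33.6 q [0.24 0.52 1.82 0.   0.8  1.8 ]
d [ 0.6 -0.2 14.7] turn 0.004
```

```bash
python3 shift.py '{"plan": [[40, 0, 0, 4, 0], [40, 0, 0, 7, 0], [40, 0, 0, 10, 0], [40, 0, 0, 10, 0]]}' >/dev/null; python3 go.py 460 190 210 0
```

```text
t 6.5 p [461.8 190.2 218.6] rpy [-3.14  -0.009  0.004] F [ 1.9 -0.8 13.9] M [-0.21 -0.03 -0.03] w 59.4 g 35.7 q [ 0.24  0.53  1.82 -0.    0.78  1.8 ]
d [-1.9  0.3  8.6] turn 0.004
```

```bash
python3 shift.py '{"plan": [[40, 0, 0, 3, 0], [40, 0, 0, 6, 0], [40, 0, 0, 6, 0], [40, 0, 0, 6, 0]]}' >/dev/null; python3 go.py 460 190 210 0;  python3 shift.py '{"plan": [[40, 0, 0, 3, 0], [40, 0, 0, 5, 0], [40, 0, 0, 5, 0], [40, 0, 0, 5, 0]]}' >/dev/null; python3 go.py 460 190 210 0
```

```text
t 7.0 p [464.4 190.2 214.7] rpy [-3.139 -0.018  0.004] F [ 8.7 -3.  21.6] M [-0.8  -1.29 -0.06] w 59.8 g 40.4 q [ 0.24  0.54  1.82 -0.    0.76  1.8 ]
d [-4.5  0.2  4.6] turn 0.004
t 7.5 p [465.9 190.5 210.6] rpy [-3.137 -0.024  0.004] F [12.6 -2.8 24.7] M [-0.49 -2.    0.04] w 59.2 g 42.3 q [ 0.24  0.55  1.82 -0.    0.75  1.8 ]
d [-5.9  0.5  0.5] turn 0.004
```

Nearly flat now, so I'll let go here to let it settle, and measure it before regripping square.

```bash
python3 shift.py '{"plan": [[92, 0, 0, -3, 0], [92, 0, 0, -5, 0], [92, 0, 0, -5, 0], [92, 0, 0, -5, 0]]}' >/dev/null; python3 go.py
python3 - <<'E'
from h import *
from plant import bot
cs=[bot.capture(n) for n in("side","top")]
c=lambda im,x,y,w=120,h=90:cv2.resize(im[y:y+h,x:x+w,::-1],(400,300),interpolation=cv2.INTER_CUBIC)
p=[proj(k,[[466,190,30]])[0].astype(int)-[60,45] for k in cs];print(p)
cv2.imwrite("pics/flat.png",np.hstack([c(k["color"],*q) for k,q in zip(cs,p)]))
E
```

```text
t 8.0 p [459.5 190.  209.3] rpy [3.141e+00 1.000e-03 4.000e-03] F [-0.2 -0.  -0.1] M [-0.09  0.21 -0.07] w 90.9 g 0.0 q [0.24 0.55 1.83 0.   0.76 1.8 ]
[array([229, 139]), array([186, 175])]
```

View pics/flat.png

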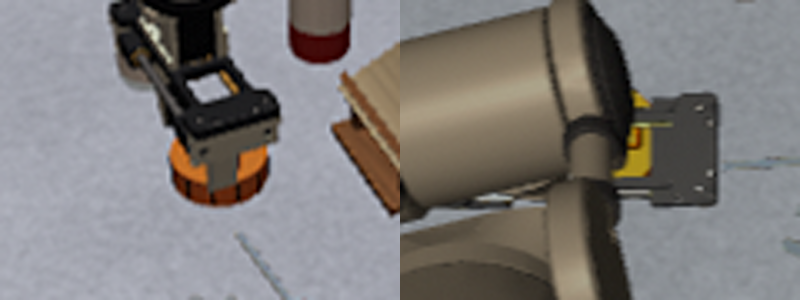

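The lid lies flat on the bench. I'll raise the gripper clear and fit the lid's x, y and yaw.

```bash
python3 shift.py '{"plan": [[92, -20, 0, -40, 0], [92, -50, 0, -100, 0], [92, -60, 0, -150, 0], [92, -60, 0, -150, 0]]}' >/dev/null; python3 go.py
python3 - <<'E'
from h import *
from plant import bot
from scipy.spatial.transform import Rotation as Ro
c=bot.capture("side");b=(230,120,120,120);I=c["color"].astype(int)
m=np.uint8((I[:,:,0]-I[:,:,2]>55)&(I[:,:,2]<0.4*I[:,:,0]))[b[1]:b[1]+b[3],b[0]:b[0]+b[2]]
n,l,st,_=cv2.connectedComponentsWithStats(m)
k=1+np.argmax([s[4] if 40<ce[0]<90 else 0 for s,ce in zip(st[1:],_[1:])]);m=np.uint8(l==k)*255
m=cv2.morphologyEx(m,cv2.MORPH_CLOSE,cv2.getStructuringElement(2,(5,5)))
M=cv2.threshold(cv2.resize(m,None,fx=S,fy=S,interpolation=cv2.INTER_CUBIC),127,255,0)[1]
f=lambda v:(lambda r:1-(r&M>0).sum()/(r|M>0).sum())(rend(c,lidparts([v[0],v[1],0],Ro.from_euler("z",v[2]).as_matrix()),b))
x0=[463,190,0];s=minimize(f,x0,method="Nelder-Mead",options=dict(initial_simplex=np.array([x0,[471,190,0],[463,198,0],[463,190,.2]])));v=s.x;print(s.fun,v)
im=cv2.resize(c["color"][b[1]:b[1]+b[3],b[0]:b[0]+b[2]],None,fx=S,fy=S,interpolation=cv2.INTER_CUBIC)[:,:,::-1].copy()
P=lidparts([v[0],v[1],0],Ro.from_euler("z",v[2]).as_matrix())
for p in P+[P[1][1::2][[0,1,3,2]]]: cv2.polylines(im,[cv2.convexHull(((proj(c,p)+.5-b[:2])*S).astype(np.int32))],1,(255,255,255),1)
cv2.imwrite("pics/flat2.png",cv2.resize(im[60:380,60:460],None,fx=1.5,fy=1.5))
E
```

```text
t 8.6 p [399.8 190.1 363.4] rpy [-3.139 -0.008  0.004] F [-0.1 -0.6  0.3] M [-0.04  0.2  -0.  ] w 92.1 g 0.0 q [0.27 0.23 1.8  0.   1.1  1.84]
0.11140224069389226 [ 4.79195772e+02  1.92817775e+02 -1.21422562e-01]
```

View pics/flat2.png

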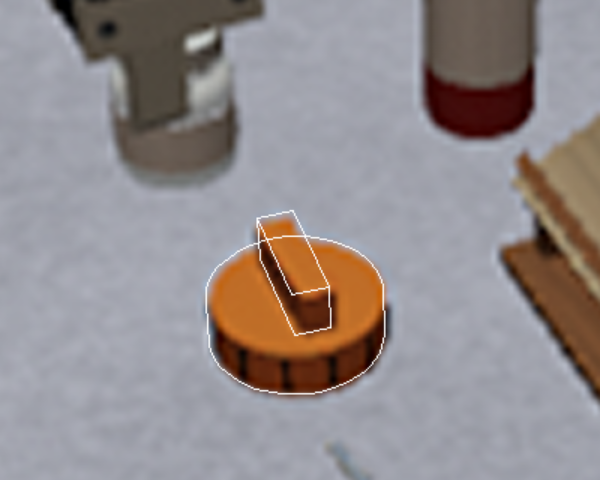

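```bash
python3 - <<'E'
from h import *
from plant import bot
c=bot.capture("side")
ray=lambda p,z:least_squares(lambda q:proj(c,[[q[0],q[1],z]])[0]-p,[470,190]).x
for u,v,z in((310,291,52.5),(275.5,221.5,52.5),(293,256,52.5),(296,315,0),(296,296,27.5)):
    print(u,v,ray((245+u/6-.5,135+v/6-.5),z))
# disc top face ellipse extremes left(208,300) right(386,300)
for u in (208,297,386): print(ray((245+u/6-.5,135+297/6-.5),27.5))
E
python3 go.py 478 191 260 -0.1
```

```text
310 291 [475.25892522 163.07635317]
275.5 221.5 [480.84428165 217.54040818]
293 256 [478.18561306 189.98786196]
296 315 [484.72439216 206.96678992]
296 296 [478.66261963 190.03387485]
[440.46089636 207.52356963]
[478.80297921 189.14803581]
[517.20620202 170.74320057]
t 8.7 p [399.6 189.7 359.6] rpy [-3.141e+00 -1.000e-03  4.000e-03] F [ 0.5 -0.5  0.1] M [-0.03  0.25 -0.01] w 91.8 g 0.0 q [0.27 0.24 1.81 0.   1.09 1.84]
d [78.3 -0.9 99.7] turn 0.104
```

Direct bar clicks agree with the fit: centre (478.4,190), yaw -0.10. Regripping square.

```bash
python3 shift.py '{"plan": [[92, 30, 0, 0, 0.1], [92, 60, 0, 20, 0.1], [92, 78.5, 0, 60, 0.1], [92, 78.5, 0, 95, 0.1], [92, 78.5, 0, 95, 0.1]]}' >/dev/null; python3 go.py 478.3 190 208.5 -0.1
```

```text
t 9.32 p [477.2 189.6 260.5] rpy [ 3.138  0.009 -0.097] F [0.1 0.2 0.8] M [-0.08  0.23  0.06] w 92.1 g 0.0 q [0.23 0.49 1.74 0.   0.92 1.9 ]
d [ 1.5 -0.7 52. ] turn 0.003
```

```bash
python3 shift.py '{"plan": [[92, 0, 0, 30, 0], [92, 0, 0, 50, 0], [92, 0, 0, 56, 0], [92, 0, 0, 56, 0]]}' >/dev/null; python3 go.py 478.3 190 208.5 -0.1;python3 shift.py '{"plan": [[40, 0, 0, 0, 0], [40, 0, 0, 0, 0], [40, 0, 0, 0, 0], [40, 0, 0, 0, 0]]}' >/dev/null; python3 go.py 478.3 190 208.5 -0.1
```

```text
t 9.82 p [478.5 190.1 209.2] rpy [-3.141 -0.    -0.096] F [ 0.4 -0.3 -0. ] M [-0.07  0.15 -0.01] w 92.1 g 0.0 q [0.23 0.57 1.78 0.   0.79 1.9 ]
d [-0.2  0.1  0.7] turn 0.004
t 10.32 p [478.4 190.1 209. ] rpy [-3.141e+00 -1.000e-03 -9.600e-02] F [-0.6 -0.2  2.6] M [0.06 0.2  0.11] w 60.1 g 30.0 q [0.23 0.57 1.78 0.   0.79 1.9 ]
d [-0.1  0.1  0.5] turn 0.004
```

```bash
python3 shift.py '{"plan": [[40, 0, 0, -20, 0], [40, 0, 0, -60, 0], [40, 0, 0, -110, 0], [40, 0, 0, -155, 0], [40, 0, 0, -165, 0]]}' >/dev/null; python3 go.py 601 -148 374 -0.1
```

```text
t 10.95 p [478.6 190.2 376.5] rpy [-3.14  -0.005 -0.096] F [ 0.5  0.2 -2.4] M [-0.03  0.2   0.  ] w 60.5 g 30.0 q [0.23 0.35 1.6  0.   1.19 1.9 ]
d [154.3 324.8   2.7] turn 0.004
```

```bash
python3 shift.py '{"plan": [[40, 20, 45, 0, 0], [40, 45, 95, 0, 0], [40, 72, 150, 0, 0], [40, 98, 205, 0, 0], [40, 120, 250, 0, 0]]}' >/dev/null;python3 shift.py '{"plan": [[40, 15, 30, 0, 0], [40, 28, 60, 0, 0], [40, 34, 74.5, 0, 0], [40, 34, 74.5, 0, 0]]}' >/dev/null; python3 go.py 601 -148 350 -0.1
python3 - <<'E'
from h import *
from plant import bot
cs=[bot.capture(n) for n in("side","top")]
c=lambda im,x,y,w=120,h=90:cv2.resize(im[y:y+h,x:x+w,::-1],(400,300),interpolation=cv2.INTER_CUBIC)
p=[proj(k,[[601,-148,140]])[0].astype(int)-[60,45] for k in cs];print(p)
cv2.imwrite("pics/over.png",np.hstack([c(k["color"],*q) for k,q in zip(cs,p)]))
E
```

```text
t 12.07 p [ 600.3 -148.2  372.4] rpy [-3.141e+00  2.000e-03 -9.700e-02] F [ 0.2  0.5 -1. ] M [-0.03  0.17 -0.01] w 60.1 g 30.0 q [-0.37  0.54  1.3   0.    1.31  1.3 ]
d [ 0.7 -0.2 22.4] turn 0.003
[array([341, 173]), array([329, 110])]
```

View pics/over.png

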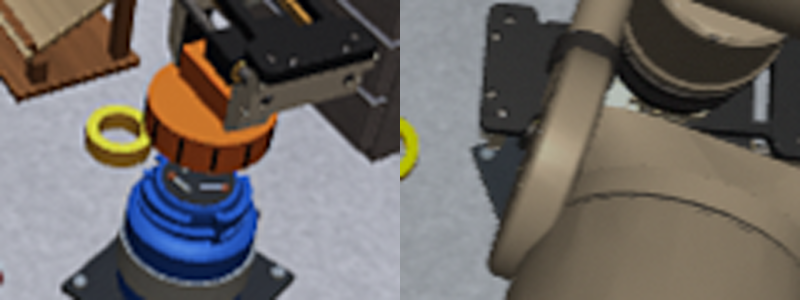

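Level and over the neck. I'll check the camera/arm consistency numerically.

Run:
```python
from h import *
from plant import bot
c=bot.capture("side")
q=np.vstack([proj(c,np.c_[600.5+42.5*np.cos(a),-148.2+42.5*np.sin(a),0*a+z]) for z in(163,190.5)])
print("pred l/r/bottom",q[:,0].min(),q[:,0].max(),q[:60,1].max())
I=c["color"].astype(int);m=((I[:,:,0]-I[:,:,2]>50)&(I[:,:,2]<.4*I[:,:,0]))[173:240,375:440]
n,l,st,_=cv2.connectedComponentsWithStats(np.uint8(m));k=1+np.argmax(st[1:,4]);print("seen",st[k][:4]+[375,173,0,0])
for r in range(190,222,3):
    x=np.flatnonzero(l[r-173]==k); 
    if len(x):print(r,x.min()+375,x.max()+376,end="; ")
```

```text
pred l/r/bottom 383.18990492764397 424.0866186757285 225.05178140846263
seen [375 184  49  40]
190 395 403; 193 389 406; 196 387 408; 199 386 410; 202 385 409; 205 375 408; 208 375 423; 211 379 422; 214 383 421; 217 375 420; 220 375 418;
```

```bash
python3 shift.py '{"plan": [[40, 0.5, 0, 20, 0], [40, 0.5, 0, 38, 0], [40, 0.5, 0, 46, 0], [40, 0.5, 0, 49, 0], [40, 0.5, 0, 49, 0]]}' >/dev/null; python3 go.py 601 -148 319 -0.1;python3 shift.py '{"plan": [[40, 0, 0, 2, 0], [40, 0, 0, 4, 0], [40, 0, 0, 4, 0], [40, 0, 0, 4, 0]]}' >/dev/null; python3 go.py 601 -148 319 -0.1
```

```text
t 12.85 p [ 601.  -147.5  325.2] rpy [ 3.142e+00 -1.000e-03 -9.600e-02] F [-0.1 -0.  -0.6] M [-0.07  0.16 -0.02] w 59.9 g 30.0 q [-0.36  0.58  1.36  0.    1.2   1.3 ]
d [0.  0.5 6.2] turn 0.004
t 13.35 p [ 600.9 -147.8  320.8] rpy [-3.142 -0.    -0.096] F [-0.8 -0.5 -0.9] M [-0.02  0.24 -0.01] w 60.6 g 30.0 q [-0.37  0.58  1.37  0.    1.19  1.3 ]
d [0.1 0.2 1.8] turn 0.004
```

```bash
python3 shift.py '{"plan": [[40, 0, 0, 1.5, 0], [40, 0, 0, 3, 0], [40, 0, 0, 3, 0], [40, 0, 0, 3, 0]]}' >/dev/null; python3 go.py 601 -148 319 -0.1
```

```text
t 13.85 p [ 600.9 -147.8  317.7] rpy [-3.142 -0.    -0.096] F [-0.   0.4 -0.9] M [0.01 0.22 0.05] w 60.3 g 30.0 q [-0.36  0.59  1.37  0.    1.18  1.3 ]
d [ 0.1  0.2 -1.3] turn 0.004
```

```bash
python3 shift.py '{"plan": [[40, 0, 0, 1, 0], [40, 0, 0, 2, 0], [40, 0, 0, 2, 0]]}' >/dev/null; python3 go.py;python3 shift.py '{"plan": [[40, 0, 0, 1, 0], [40, 0, 0, 2, 0], [40, 0, 0, 2, 0]]}' >/dev/null; python3 go.py
```

```text
t 14.22 p [ 600.9 -147.8  315.6] rpy [-3.141  0.    -0.096] F [-0.1 -0.3 -0.8] M [-0.09  0.18 -0.06] w 60.0 g 30.0 q [-0.36  0.59  1.37  0.    1.18  1.3 ]
t 14.6 p [ 600.9 -147.8  313.5] rpy [-3.141  0.    -0.096] F [-0.2  0.6 -1.4] M [-0.07  0.19  0.  ] w 59.9 g 30.0 q [-0.37  0.59  1.38  0.    1.17  1.3 ]
```

```bash
python3 shift.py '{"plan": [[40, 0, 0, 1, 0], [40, 0, 0, 2, 0], [40, 0, 0, 2, 0]]}' >/dev/null; python3 go.py;python3 shift.py '{"plan": [[40, 0, 0, 1, 0], [40, 0, 0, 2, 0], [40, 0, 0, 2, 0]]}' >/dev/null; python3 go.py
```

```text
t 14.97 p [ 600.9 -147.8  311.6] rpy [-3.141  0.    -0.096] F [ 0.1  0.2 -1.8] M [-0.06  0.17 -0.07] w 60.2 g 30.0 q [-0.36  0.59  1.38  0.    1.17  1.3 ]
t 15.35 p [ 600.9 -147.8  309.6] rpy [-3.141  0.    -0.096] F [-0.1  0.2 -2.3] M [-0.07  0.18 -0.  ] w 60.1 g 30.0 q [-0.36  0.59  1.38  0.    1.17  1.3 ]
```

```bash
python3 shift.py '{"plan": [[40, 0, 0, 1, 0], [40, 0, 0, 2, 0], [40, 0, 0, 2, 0]]}' >/dev/null; python3 go.py;python3 shift.py '{"plan": [[40, 0, 0, 1, 0], [40, 0, 0, 2, 0], [40, 0, 0, 2, 0]]}' >/dev/null; python3 go.py
```

```text
t 15.72 p [ 600.9 -147.8  307.9] rpy [-3.142 -0.    -0.096] F [-0.5  0.2  0.9] M [0.   0.24 0.04] w 60.6 g 30.0 q [-0.36  0.6   1.38  0.    1.16  1.3 ]
t 16.1 p [ 600.9 -147.8  307.6] rpy [ 3.141e+00 -2.000e-03 -9.600e-02] F [-2.6  1.4 10.3] M [ 0.2   0.84 -0.04] w 60.0 g 30.0 q [-0.36  0.6   1.38  0.    1.16  1.3 ]
```

Contact at lid z≈99 is exactly the thread_in level, so the lid came down straight into the thread starts. Joint 6 has too little room left for a full clockwise turn, so I'll release and regrip half a turn back.

```bash
python3 shift.py '{"plan": [[40, 0, 0, -2.5, 0], [40, 0, 0, -2.5, 0]]}' >/dev/null; python3 go.py; python3 shift.py '{"plan": [[92, 0, 0, 0, 0], [92, 0, 0, 0, 0], [92, 0, 0, -4, 0], [92, 0, 0, -4, 0]]}'>/dev/null; python3 go.py; for i in 1; do python3 shift.py '{"plan": [[92, 0, 0, 0, -0.18], [92, 0, 0, 0, -0.36], [92, 0, 0, 0, -0.54], [92, 0, 0, 0, -0.72], [92, 0, 0, 0, -0.9]]}' >/dev/null; python3 go.py; done
```

```text
t 16.35 p [ 600.9 -147.8  308. ] rpy [-3.142 -0.    -0.096] F [ 0.   0.2 -0.7] M [-0.03  0.11 -0.03] w 60.4 g 30.0 q [-0.37  0.6   1.38  0.    1.16  1.3 ]
t 16.85 p [ 601.1 -147.9  312.7] rpy [ 3.141e+00 -1.000e-03 -9.600e-02] F [0.3 0.2 0.1] M [-0.07  0.19  0.  ] w 90.8 g 0.0 q [-0.36  0.59  1.38  0.    1.17  1.3 ]
t 17.48 p [ 600.9 -147.8  312.3] rpy [ 3.141 -0.     0.81 ] F [-0.  -0.1 -0.6] M [-0.11  0.08  0.04] w 91.4 g 0.0 q [-0.36  0.59  1.38  0.    1.17  0.4 ]
```

```bash
python3 shift.py '{"plan": [[92, 0, 0, 0, -0.18], [92, 0, 0, 0, -0.36], [92, 0, 0, 0, -0.54], [92, 0, 0, 0, -0.72], [92, 0, 0, 0, -0.9]]}' >/dev/null; python3 shift.py '{"plan": [[92, 0, 0, 0, -0.18], [92, 0, 0, 0, -0.36], [92, 0, 0, 0, -0.54], [92, 0, 0, 0, -0.72], [92, 0, 0, 0, -0.9]]}' >/dev/null;  python3 shift.py '{"plan": [[92, 0, 0, 0, -0.18], [92, 0, 0, 0, -0.36], [92, 0, 0, 0, -0.44], [92, 0, 0, 0, -0.44]]}' >/dev/null; python3 go.py 600.9 -147.8 308.5 3.0456
```

```text
t 19.23 p [ 600.9 -147.8  312.3] rpy [3.142 0.    3.043] F [ 0.   0.6 -0.4] M [ 0.   -0.   -0.05] w 91.7 g 0.0 q [-0.36  0.59  1.38  0.    1.17 -1.84]
d [0.  0.  3.8] turn -0.003
```

```bash
python3 shift.py '{"plan": [[92, 0, 0, 4, 0], [92, 0, 0, 4, 0], [40, 0, 0, 4, 0], [40, 0, 0, 4, 0], [40, 0, 0, 4, 0]]}' >/dev/null; python3 shift.py '{"plan": [[40, 0, 0, 0, 0]]}' >/dev/null; python3 go.py; python3 shift.py '{"plan": [[40, 0, 0, 0, 0.15], [40, 0, 0, 0.3, 0.3], [40, 0, 0, 0.7, 0.45], [40, 0, 0, 1, 0.6], [40, 0, 0, 1, 0.6]]}' >/dev/null; python3 go.py
```

```text
t 19.98 p [ 600.9 -147.8  308.3] rpy [3.142 0.    3.044] F [0.5 1.1 0.8] M [ 0.02 -0.   -0.02] w 60.2 g 30.0 q [-0.36  0.6   1.38  0.    1.16 -1.84]
t 20.6 p [ 600.8 -147.8  306.9] rpy [-3.141e+00 -1.000e-03  2.445e+00] F [-0.5 -1.3 -0.7] M [-0.07  0.01  0.01] w 60.0 g 30.0 q [-0.36  0.6   1.38  0.    1.16 -1.24]
```

```bash
python3 shift.py '{"plan": [[40, 0, 0, 0.7, 0.15], [40, 0, 0, 1.4, 0.3], [40, 0, 0, 1.9, 0.4], [40, 0, 0, 1.9, 0.4]]}' >/dev/null; python3 go.py; python3 shift.py '{"plan": [[40, 0, 0, 0.7, 0.15], [40, 0, 0, 1.4, 0.3], [40, 0, 0, 1.4, 0.3]]}' >/dev/null; python3 go.py
```

```text
t 21.1 p [ 600.9 -147.8  305.1] rpy [-3.141 -0.     2.047] F [-0.1  0.2 -1.9] M [-0.06  0.05  0.  ] w 60.1 g 30.0 q [-0.36  0.6   1.39  0.    1.16 -0.84]
t 21.48 p [ 600.9 -147.8  303.8] rpy [-3.141 -0.     1.748] F [ 0.2  0.1 -2.5] M [-0.06  0.02 -0.01] w 60.2 g 30.0 q [-0.36  0.6   1.39  0.    1.15 -0.54]
```

```bash
python3 shift.py '{"plan": [[40, 0, 0, 0.7, 0.1], [40, 0, 0, 1.2, 0.2], [40, 0, 0, 1.2, 0.2]]}' >/dev/null; python3 go.py; python3 shift.py '{"plan": [[40, 0, 0, 0.5, 0.1], [40, 0, 0, 0.9, 0.2], [40, 0, 0, 0.9, 0.2]]}' >/dev/null; python3 go.py
```

```text
t 21.85 p [ 600.9 -147.8  302.7] rpy [-3.141 -0.     1.549] F [ 0.6  0.3 -0.8] M [-0.11  0.05 -0.06] w 60.3 g 30.0 q [-0.36  0.6   1.39  0.    1.15 -0.34]
t 22.23 p [ 601.  -147.8  302.5] rpy [3.141e+00 1.000e-03 1.350e+00] F [-0.9 -0.2  3.4] M [-0.15  0.26  0.88] w 60.2 g 30.0 q [-0.36  0.6   1.39 -0.    1.15 -0.14]
```

```bash
python3 shift.py '{"plan": [[40, 0, 0, 0.5, 0.06], [40, 0, 0, 0.5, 0.06]]}' >/dev/null; python3 go.py;  python3 shift.py '{"plan": [[40, 0, 0, 0.5, 0.06], [40, 0, 0, 0.5, 0.06]]}' >/dev/null; python3 go.py
```

```text
t 22.48 p [ 601.  -147.8  302.4] rpy [3.14 0.   1.29] F [-1.3  0.1  5.5] M [-0.08  0.4   0.86] w 61.1 g 30.0 q [-0.36  0.6   1.39 -0.    1.15 -0.08]
t 22.73 p [ 601.  -147.9  302.2] rpy [3.14 0.   1.23] F [-2.8 -0.2  7.1] M [-0.12  0.5   0.87] w 60.9 g 30.0 q [-0.36  0.6   1.39 -0.    1.15 -0.02]
```

The moment stays at about 0.87 N m while the fingers creep on the bar, so the lid is tight. I'll ease off, release and retreat.

```bash
python3 shift.py '{"plan": [[40, 0, 0, -1.5, -0.08], [40, 0, 0, -1.5, -0.08], [92, 0, 0, -1.5, -0.08], [92, 0, 0, -1.5, -0.08], [92, 0, 0, -1.5, -0.08]]}' >/dev/null; python3 go.py;  python3 shift.py '{"plan": [[92, 0, 0, -15, 0], [92, 0, 0, -50, 0], [92, 0, 0, -100, 0], [92, 0, 0, -120, 0], [92, 0, 0, -120, 0]]}' >/dev/null; python3 go.py
python3 - <<'E'
from h import *
from plant import bot
c=bot.capture("side");I=c["color"].astype(int);m=np.uint8((I[:,:,0]-I[:,:,2]>50)&(I[:,:,2]<.4*I[:,:,0]));m[:,:370]=0;m[:,440:]=0
n,l,st,_=cv2.connectedComponentsWithStats(m);k=1+np.argmax([s[4] if 205<ce[1]<260 else 0 for s,ce in zip(st[1:],_[1:])]);print("seen",st[k])
for z0 in(110,99,92.5):
    q=np.vstack([proj(c,np.c_[601+42.5*np.cos(a),-148+42.5*np.sin(a),0*a+z]) for z in(z0,z0+27.5)]);print(z0,q[:,0].min(),q[:,0].max(),q[:60,1].max(),"disc top",q[60:,1].min())
E
```

```text
t 23.35 p [ 601.  -147.8  302.3] rpy [ 3.141 -0.     1.304] F [ 0.3 -0.4 -0.3] M [-0.12  0.12 -0.02] w 86.1 g 0.0 q [-0.36  0.6   1.39  0.    1.15 -0.1 ]
t 23.98 p [ 600.9 -147.8  425.2] rpy [3.136 0.    1.304] F [ 0.5  0.4 -0.7] M [-0.1   0.07 -0.05] w 91.5 g 0.0 q [-0.36  0.5   1.21  0.    1.42 -0.1 ]
seen [ 370  205   49   41 1193]
110 380.8749697249969 420.10478595289374 241.4701391834174 disc top 206.1848630756196
99 380.3879640590478 419.2904473757602 244.7447215634579 disc top 209.58069802277916
92.5 380.1037232410471 418.8153298738729 246.65503737612397 disc top 211.56291467849795
```

```bash
python3 -c "
from plant import bot
print(bot.close_job())"
```

```text
the job is handed in; nothing more can be done
None
```

The lid is screwed down on the pot, tightened against its stop at about 0.87 N m and released, and the job is handed in; it came down straight into the thread starts, so I never needed the anticlockwise turn.

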